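Slide the glass chamber home on the imaging stage and set the focus

ROBOT

A 6-joint arm with a two-finger parallel gripper is mounted at the origin on the work surface. World frame = base frame: x ahead of the robot, y to its left, z up, the work surface at z = 0. Lengths are in mm, angles in rad, forces in N, time in s.
With the tool pointing down it reaches from about 400 to 925 mm from the base axis. Payload 12.5 kg.
Tool frame: the origin (TCP) lies midway between the tips of the shut fingers; the grasp point (between the pads) lies 19 mm behind it; z points along the fingers, y is the line along which they close (so a half turn about z gives the same grasp; the last joint's range is limited). The gripper opens to 95 mm and grips with 3 to 60 N. Pads are 20 mm wide; open, the fingers measure 119 mm over their backs; the gripper's body (75 mm by 180 mm) begins 59 mm behind the grasp point.
Start: joints at [1.226, 0.491, 1.559, -0, 1.092, -0.106], TCP at [147.817, 607.286, 214.661] pointing down, gripper open.
Joint ranges: [-3.1, 3.1], [-0.84, 2.19], [0.05, 2.79], [-1.13, 4.28], [0.06, 2.93], [-2.69, 2.69]. Speed limits (rad/s): [2.22, 2.22, 2.79, 3.14, 3.14, 3.14].

INTERFACE

Orientations are given as [roll, pitch, yaw] about the fixed x, y, z axes, in that order (R = Rz(yaw) Ry(pitch) Rx(roll)).
In Python, from cell import env gives the robot as it stands.
- The arm moves only by the tool carry_out, never from a script. Its argument "series" is a list of rows, each a list of 4 numbers: the shift along the world's x, y, z normalised to -1 to 1, where 1 is 5 cm, then the turn about the world's z normalised to -1 to 1, where 1 is 6 degrees. In form: [[x, y, z, turn], ...]. A call has exactly 5 rows; each row shifts and turns the commanded pose from where the row before left it; what a row does not reach is not made up. A row lasts 1/10 s, in which the tool goes at most 50 mm and 8.59 degrees, less where a joint would pass 70% of its speed; a pose out of reach is approached as far as the arm can. A call with a number of a shift or a turn outside -1 to 1 is refused whole. A call with a gripper value outside its range is refused whole. "fingers" is the closure, from -1 (fully open) to 1 (shut), set as the call begins (left out, the last holds). The fingers move at their own pace and stop on an object; the grip force is fixed at half the most. Time passes only in rows, so rows that do not move let the fingers close, or fill a call up. It gives the time, the measured TCP pose, the force, the opening and the grip force at its end, in the units of the state.
- env.state(): the state, without advancing time (a new reading comes with each control period).
- env.read_camera(name): name is "side" or "top"; returns the picture (384x512x3 uint8, red, green, blue); there is no depth.
- env.calibration(name): a dict with "K" (3x3 intrinsics, pixels), "dist" ([k1, k2, p1, p2, k3] as OpenCV has them; the pictures are not rectified), "pose" (4x4, takes a point from camera to world coordinates). Camera axes: x right, y down, z forward; pixel columns grow to the right and rows downward; lengths in mm; the calibration is good to about 2 mm. A picture is of the moment at which its call begins. calibration takes no time and is no camera call.
- env.job_done(): hands the job in; it is judged then, once.
Trained networks look in the newest picture that a camera, given by its name, has taken for a name from the list of things; names that differ only in an ending like _2 or _b are one class to them, and where a whole thing is asked for, a point or a joint stands for the part that bears it (a point fixed in the world has none). Each returns a list of dicts, best first, with "conf" (0 to 1); they miss things now and then, are a little off and sometimes report something else, mostly with a low value. They report only what shows in the picture. A call takes as long as a camera call. They do not tell look-alikes from the thing itself.
- env.look_for(camera, label): "position" ([row, column] as shares, 0 to 1, of the picture: columns of its width, rows of its height, amid what is visible of it).
The state is a dict: "t": time; "joints": joint angles; "qvel": joint speeds; "tau": joint torques, N m; "eef_pos": TCP position; "tcp_rot": TCP orientation; "ft_force": force on the tool from outside, world axes, zero at the start; "moment": the same for the moment, N m; "opening": opening from 0.0 (shut) to 1.0 (fully open); "grip_force": force on a finger pad.
Only numpy, scipy, OpenCV 4.12 (cv2) and the standard library are available. Lean on these libraries where they do the work, as an engineer would, in place of code of your own. Each camera call takes 0.05 s, during which the arm holds its last target. There are 200 camera calls.

TASK

Slide the glass specimen chamber over the black stage, without lifting it, fully home and flush into the corner of the metal stop over the viewing window; then turn the focus knob until its white pointer stands at the long index mark of the ring. The glass cracks above 12 N, less than any grip, so only push it gently; and leave the bottle, the jar and the steel weight on the stage where they stand.

Things in the scene. Friction and masses are not known exactly. Their poses are not given: they have to be found in the camera images.
- imager: Low inverted imaging stage, a white box with a flat black top. Fixed. Origin: on the bench (z = 0) under the stage. In its own frame the black top lies at z = 50 mm and reaches x from -186 to 126 mm, y from -266 to 266 mm; it carries the metal stop, the window and, at its left (+y) end, the focus knob and a short lamp post (at x 108, y 247 mm, 146 mm high over the bench)
- stop_corner (a point): Inner corner of the aluminium L-shaped stop (10 mm high, 10 mm wide), on the stage top at (95, 107.5, 50) mm in the imager's frame, same axes. From it the far fence runs 97 mm to -y, its face looking to -x; the end stop runs 50 mm to -x, its face looking to -y. The chamber fits here, long side on the fence, short side on the end stop; the corner is open to -x and -y
- seat (a point): Centre of the round viewing window on the stage top (26 mm glass in a 34 mm steel rim), at (70, 70, 50) mm in the imager's frame: the chamber's origin lies here when it is fully home
- chamber: Loose glass block 50 (x) x 75 (y) x 16 mm high with white frosted bands at the two short ends and two round hollows, 100 to 210 g. Origin: centre of its underside; z up. Lies flat on the stage, to the right (-y) of the stop; its two ends are alike
- stain_bottle: Bystander: round amber bottle, diameter 30, height 60 mm; origin at the centre of its underside; stands on the stage
- jar: Bystander: round white jar, diameter 36, height 40 mm; origin at the centre of its underside; stands on the stage
- weight: Bystander: round steel weight with a small head, diameter 30, height 50 mm; origin at the centre of its underside; stands on the stage
- focus_knob (a joint): Angle of the grey focus knob (rad), grows clockwise seen from above, range 0 to 2.9. Turns stiffly and stays where it is left. The index mark always lies 0.5 to 1.45 rad clockwise of the starting pointer
- knob_grip (a point): Point on the knob's upright axis, 21 mm above the stage top, at (-60, 200) mm in the imager's frame: the middle of the bar grip (40 mm long, 12 mm thick, from 10 to 32 mm above the stage top), which lies along the line from the axis to pointer_tip. Under it a round skirt, radius 21 mm
- pointer_tip (a point): Tip of the knob's white pointer, 28 mm from the knob's axis, 6 mm above the stage top; turns with the knob
- index_ring: Flat aluminium ring, diameter 74 mm, 3 mm high, fixed on the stage round the knob's axis, with eleven fine ticks and one long black raised mark (12 x 5 mm, 6 mm above the stage top). Origin: on the knob's axis at the stage top; its x axis points to the long mark
- index_mark (a point): Inner part of the long mark, 28 mm from the knob's axis: the pointer tip stands here when the focus is set
Mind the look-alikes: they are no part of the job. Of the things shaped like the chamber, the glass one is meant.

How it is judged (in metres and radians):
On the way, in this order (a step that is already met when the one before it is completed fails the run):
1. the chamber is fully home in the corner of the stop (x of chamber in the frame of imager between 0.0675 and 0.0725 m and y of chamber in the frame of imager between 0.0675 and 0.0725 m and z of chamber in the frame of imager below 0.053 m and angle between the y axis of chamber and the y axis of imager, either way round below 0.05 rad and angle between chamber's own z axis and vertical below 0.06 rad), for 0.3 s.
2. then the knob's pointer is brought to the long mark (all of step 1 and horizontal distance between pointer_tip and index_mark below 0.0035 m), for 0.2 s.
At the end, for the whole second after the job is handed in: The chamber lies flat in the corner, at rest, within 2.5 mm of its home place along and across, turned less than 0.05 rad from flush, and the knob's pointer tip is within 3.5 mm (about 7 degrees) of the long index mark (all of step 2 and linear speed of chamber below 0.01 m/s and velocity of joint focus_knob below 0.1 rad/s); the robot touches nothing.
It fails at once if the robot presses on the glass chamber with more than 12 N (contact force between any of the fingers, the arm and chamber above 12 N).
It fails at once if the chamber is lifted off the stage or tipped (z of chamber in the frame of imager above 0.062 m or z of chamber in the frame of imager below 0.04 m or angle between chamber's own z axis and vertical above 0.25 rad).
It fails at once if the stain bottle is moved by more than 15 mm or tipped (distance of stain_bottle from where it was at the start of the episode above 0.015 m or angle between stain_bottle's own z axis and vertical above 0.3 rad).
It fails at once if the jar is moved by more than 15 mm or tipped (distance of jar from where it was at the start of the episode above 0.015 m or angle between jar's own z axis and vertical above 0.3 rad).
It fails at once if the weight is moved by more than 15 mm or tipped (distance of weight from where it was at the start of the episode above 0.015 m or angle between weight's own z axis and vertical above 0.3 rad).
It also fails if it takes over 72 s, if anything falls off the work surface, if the arm or the gripper's body presses on something with over 40 N, if the wrist force passes 120 N, or if a joint passes its speed limit or range.

## Working session

There is one attempt and no reset: what is moved stays moved. The work goes in short steps, Python scripts to look and compute and a tool call to move; the robot and the scene stay as the last step left them, time stands still between calls to the robot, and variables do not carry over. Pictures are saved under pics/ and viewed, at most 10 in all, crops included, and the job is handed in when it is done.

Besides the shell and the picture viewer there is one more tool, called after ">>>" by a JSON object that holds its "op" and its "data". carry_out: Moves the arm, as the interface text tells. Its arguments: {"type":"object","properties":{"series":{"type":"array","items":{"type":"array","items":{"type":"number","minimum":-1,"maximum":1}}},"fingers":{"type":"number"}},"required":["series"]}

```bash
mkdir -p pics; cat > h.py <<'E'
import numpy as np, cv2
from cell import env
def cal(c):
    k=env.calibration(c); return np.array(k["K"],float),np.array(k["dist"],float),np.array(k["pose"],float)
def ray(c,uv):
    K,d,P=cal(c); p=cv2.undistortPoints(np.array([[uv]],float),K,d)[0,0]
    return P[:3,3],P[:3,:3]@np.array([p[0],p[1],1])
def onz(c,uv,z):
    o,r=ray(c,uv); return o+r*(z-o[2])/r[2]
def tri(uv1,uv2,c1="top",c2="side"):
    o1,r1=ray(c1,uv1);o2,r2=ray(c2,uv2)
    s=np.linalg.lstsq(np.c_[r1,-r2],o2-o1,rcond=None)[0]
    a=o1+s[0]*r1;b=o2+s[1]*r2
    return (a+b)/2,np.linalg.norm(a-b)
def proj(c,p):
    K,d,P=cal(c);T=np.linalg.inv(P)
    return cv2.projectPoints(np.array(p,float).reshape(-1,3),cv2.Rodrigues(T[:3,:3])[0],T[:3,3],K,d)[0][:,0]
def snap(c,n):
    im=env.read_camera(c); cv2.imwrite(f"pics/{n}.png",im[:,:,::-1]); return im
E
python3 - <<'E'
from h import *
for c in("top","side"):
    im=snap(c,c+"0"); print(c,cal(c)[2].round(2).tolist())
    for l in["imager","chamber","stain_bottle","jar","weight","focus_knob","knob_grip","pointer_tip","index_ring","index_mark","stop_corner","seat"]:
        try:
            print(l,[(round(d["position"][1]*512,1),round(d["position"][0]*384,1),round(d["conf"],2)) for d in env.look_for(c,l)[:4]])
        except Exception as e: print(l,e)
print(env.state())
E
```

```text
top [[-0.02, -0.99, 0.14, 382.52], [-1.0, 0.02, -0.0, -59.68], [-0.0, -0.14, -0.99, 1125.9], [0.0, 0.0, 0.0, 1.0]]
imager [(221.4, 190.9, 0.82), (142.1, 202.3, 0.46)]
chamber [(286.5, 181.9, 0.62)]
stain_bottle []
jar [(204.7, 233.6, 0.59)]
weight [(242.4, 161.0, 0.63)]
focus_knob [(142.1, 206.1, 0.63)]
knob_grip [(143.1, 200.8, 0.67)]
pointer_tip [(142.6, 201.8, 0.67)]
index_ring [(146.5, 198.0, 0.89)]
index_mark [(146.2, 196.8, 0.83)]
stop_corner [(217.4, 193.2, 0.55)]
seat [(217.9, 190.0, 0.64)]
side [[0.68, -0.41, 0.61, -55.91], [-0.73, -0.39, 0.56, -623.08], [0.01, -0.82, -0.57, 632.4], [0.0, 0.0, 0.0, 1.0]]
imager [(219.0, 205.4, 0.7)]
chamber [(387.1, 252.1, 0.96), (268.3, 214.1, 0.9)]
stain_bottle [(209.4, 224.2, 0.68)]
jar [(158.8, 193.4, 0.68), (271.2, 216.5, 0.51)]
weight [(255.0, 176.5, 0.84), (141.2, 152.9, 0.28)]
focus_knob [(140.6, 151.9, 0.78), (254.6, 180.5, 0.19)]
knob_grip [(139.5, 148.8, 0.68)]
pointer_tip [(141.4, 152.1, 0.58)]
index_ring [(143.6, 160.9, 0.48)]
index_mark [(143.2, 163.4, 0.61), (269.4, 212.8, 0.55)]
stop_corner [(219.3, 207.7, 0.98)]
seat [(221.6, 210.2, 0.55)]
{'t': 1.3, 'joints': array([ 1.22637196e+00,  4.90882716e-01,  1.55888930e+00, -3.54742775e-05,
        1.09171955e+00, -1.05610568e-01]), 'qvel': array([ 3.83364568e-05, -1.32445126e-03,  1.58486290e-03,  5.98078075e-04,
       -5.38227620e-04,  5.85960097e-04]), 'tau': array([-8.70386757e-04, -6.12481070e+01, -2.58433950e+01,  6.91892649e-02,
        4.46312595e-02, -3.11950487e-05]), 'eef_pos': array([147.84212763, 607.27919209, 214.67537633]), 'tcp_rot': array([3.14149545e+00, 4.19629158e-05, 2.90279521e+00]), 'ft_force': array([-0.97817811, -0.1833835 ,  0.40318905]), 'moment': array([ 0.03428783, -0.06936329, -0.02678085]), 'grip_force': 0.0, 'opening': 1.0027274144060765}
```

```bash
python3 -c "
import cv2
for c in('top','side'):
    cv2.imwrite(f'pics/{c}0b.png',cv2.resize(cv2.imread(f'pics/{c}0.png'),(800,600),interpolation=cv2.INTER_CUBIC))"
```

```text
(no output)
```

View pics/top0b.png

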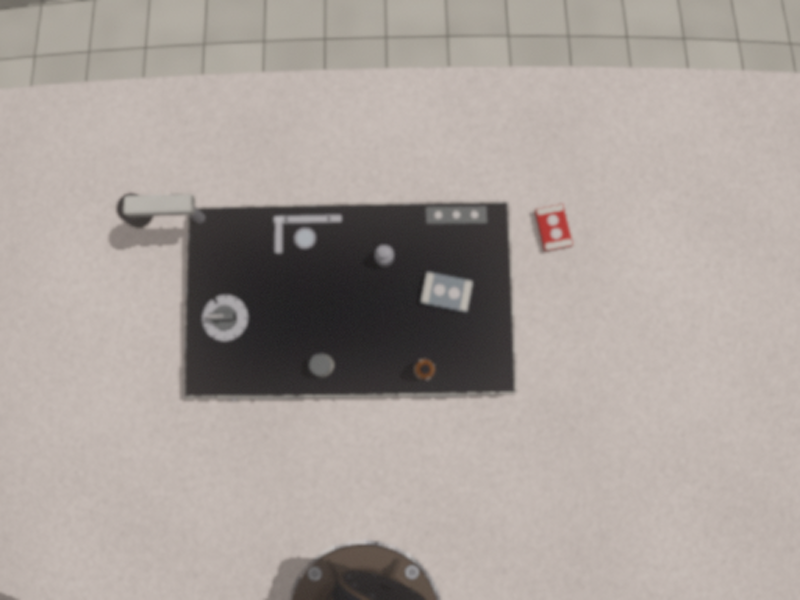

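View pics/side0b.png

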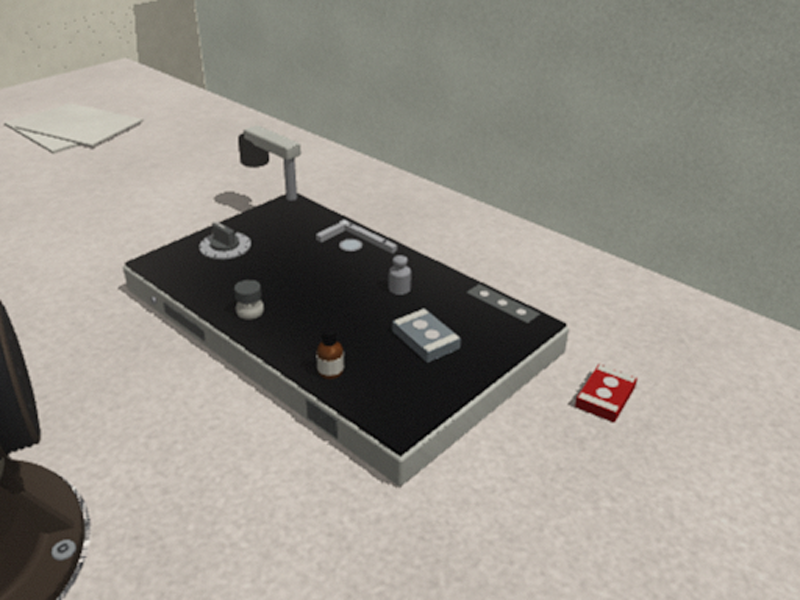

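The top view shows the glass chamber near (447,292) in the 800 px picture, turned slightly. The weight is at (385,255), the stop corner at (278,218), the knob at (225,317), the jar at (321,365) and the bottle at (424,369). The side view agrees, and the red block off the stage at (606,392) is the look-alike. Next I'll measure metrically.

```bash
cat >> h.py <<'E'
def stage(c):
    im=cv2.imread(f"pics/{c}0.png"); g=cv2.resize(cv2.cvtColor(im,cv2.COLOR_BGR2GRAY),None,fx=4,fy=4,interpolation=cv2.INTER_LINEAR)
    return im,g
def up2n(p): return (np.asarray(p,float)+.5)/4-.5
E
python3 - <<'E'
from h import *
from scipy.optimize import least_squares
def mask(c,th):
    im,g=stage(c); m=(g<th).astype(np.uint8)
    n,l,s,_=cv2.connectedComponentsWithStats(m)
    # component containing stage center
    u=(np.array({"top":(221,195),"side":(230,235)}[c])*4).astype(int)
    k=l[u[1],u[0]] or 1+np.argmax(s[1:,4]); return (l==k).astype(np.uint8),g
for c,th in(("top",90),("side",75)):
    m,g=mask(c,th); m=cv2.morphologyEx(m,cv2.MORPH_OPEN,np.ones((25,25)))
    cs=max(cv2.findContours(m,0,2)[0],key=cv2.contourArea)
    pts=np.array([onz(c,up2n(p),50)[:2] for p in cs[::4,0]],np.float32)
    r=cv2.minAreaRect(pts); print(c,r)
    # robust fit of known rectangle
    def f(q):
        x,y,a=q; R=np.array([[np.cos(a),-np.sin(a)],[np.sin(a),np.cos(a)]])
        p=(pts-[x,y])@R-[-30,0]; d=np.abs(p)-[156,266]
        return np.where((d<0).all(1),d.max(1),np.linalg.norm(np.maximum(d,0),axis=1))
    s=least_squares(f,[r[0][0]+30,r[0][1],0],loss="soft_l1",f_scale=2,x_scale=[1,1,.01]); print("imager",s.x,np.median(np.abs(f(s.x))))
    q=s.x
    # bright things on stage
    R=np.array([[np.cos(q[2]),-np.sin(q[2])],[np.sin(q[2]),np.cos(q[2])]])
    if c=="top":
        poly=np.array([proj(c,[*(q[:2]+R@v),50])[0] for v in[(-180,-260),(-180,260),(120,260),(120,-260)]])
        pm=np.zeros_like(g); cv2.fillPoly(pm,[((poly+.5)*4-.5).astype(int)],1)
        b=((g>70)&(pm>0)).astype(np.uint8)
        for k in cv2.findContours(b,0,2)[0]:
            if cv2.contourArea(k)<300: continue
            z=66 
            w=np.array([onz(c,up2n(p),z)[:2] for p in k[:,0]],np.float32); im=((w-q[:2])@R).astype(np.float32)
            rr=cv2.minAreaRect(im); print("blob",np.round(rr[0],1),np.round(rr[1],1),round(rr[2],1))
# network positions
for n,a,b in[("weight",(242.4,161),(255,176.5)),("jar",(204.7,233.6),(158.8,193.4)),("bottle",(424/1.5625,369/1.5625),(209.4,224.2)),("chamber",(286.5,185),(268.3,214.1)),("knob",(143,203),(140,150)),("seat",(305/1.5625,238/1.5625),(350/1.5625,245/1.5625))]:
    print(n,tri(a,b))
t=cv2.imread("pics/top0.png")
A=cv2.resize(t[180:226,115:175],None,fx=6.6,fy=6.6,interpolation=cv2.INTER_CUBIC);B=cv2.resize(t[165:211,255:315],None,fx=6.6,fy=6.6,interpolation=cv2.INTER_CUBIC)
s=cv2.imread("pics/side0.png")
C=cv2.resize(s[132:178,112:172],None,fx=6.6,fy=6.6,interpolation=cv2.INTER_CUBIC);D=cv2.resize(s[190:236,240:300],None,fx=6.6,fy=6.6,interpolation=cv2.INTER_CUBIC)
o=np.vstack([np.hstack([A,B]),np.hstack([C,D])]);cv2.imwrite("pics/z.png",o[:600,:800]);print(o.shape)
E
```

```text
top ((524.0093994140625, 13.87994384765625), (528.171142578125, 307.2420349121094), 89.74153137207031)
imager [5.25596826e+02 1.43665442e+01 1.87470991e-02] 20.119408498177563
blob [-162.9   -0.8] [ 33.3 512.9] 0.0
blob [-119.3 -124.8] [35.9 23. ] 24.8
blob [-108.4   41.7] [40.8 36.3] 87.9
blob [-27.8 196.1] [78.4 79.1] 28.9
blob [   0.8 -161.2] [81.1 56.2] 76.1
blob [ 64.8 -64.5] [32.1 35.2] 87.7
blob [ 94.2 107.2] [17.9 44.1] 89.3
blob [97.2 64.1] [38.8 38.1] 89.1
blob [ 112.7 -183.5] [  7.7 101.4] 0.3
side ((520.5781860351562, 13.316177368164062), (534.9356079101562, 313.8846130371094), 89.61746978759766)
imager [ 5.49089450e+02  1.16243684e+01 -7.17715115e-03] 1.512894978584768
weight (array([595.23359689, -39.24973147,  64.19836887]), np.float64(1.9331735027274881))
jar (array([415.18364594,  56.73995442,  65.35399443]), np.float64(1.156209899881243))
bottle (array([ 404.01841116, -105.56152246,   82.83409641]), np.float64(4.200093447088803))
chamber (array([ 527.7070402 , -144.40371296,   58.6702221 ]), np.float64(14.951550046931178))
knob (array([490.3168432 , 212.02759192,  71.96546431]), np.float64(8.495638419195258))
seat (array([623.15099591,  82.05335062,  50.53016346]), np.float64(2.6646168138664628))
(608, 792, 3)
```

View pics/z.png

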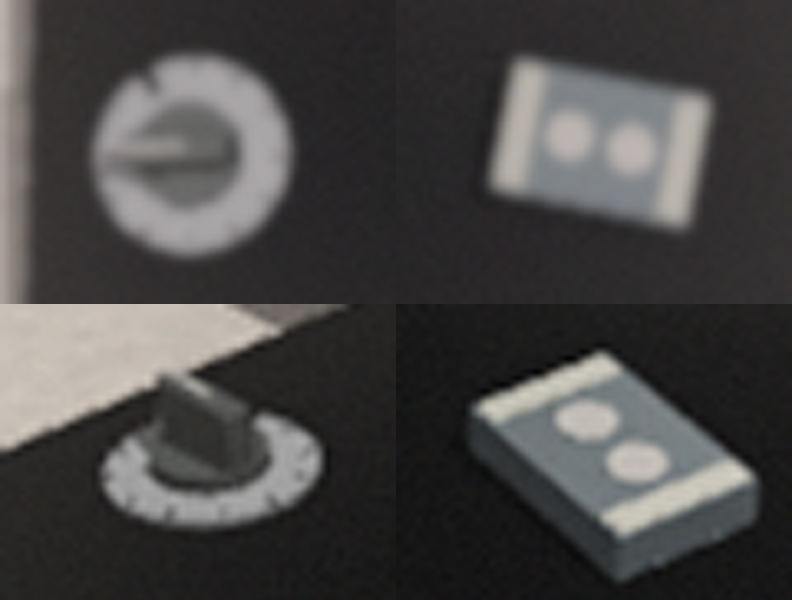

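The crops show the knob with its pointer to image-left (+y) and the long black mark up-left, at crop (150,80) against centre (193,155), about 60° clockwise. The glass chamber is turned by about 11°. Next I'll refine these poses.

```bash
python3 - <<'E'
from h import *
from scipy.optimize import least_squares
for c,th in(("top",90),("top",75),("side",75)):
    im,g=stage(c); m=(g<th).astype(np.uint8); m=cv2.morphologyEx(m,cv2.MORPH_OPEN,np.ones((25,25)))
    K=[k for k in cv2.findContours(m,0,2)[0] if cv2.pointPolygonTest(k,tuple(float(4*v) for v in {"top":(221,195),"side":(230,235)}[c]),False)>0]
    h=cv2.convexHull(max(K,key=cv2.contourArea))[:,0].astype(float)
    # densify hull
    h=np.vstack([a+(b-a)*np.linspace(0,1,max(2,int(np.linalg.norm(b-a)/6)),endpoint=False)[:,None] for a,b in zip(h,np.roll(h,-1,0))])
    pts=np.array([onz(c,up2n(p),50)[:2] for p in h])
    def f(q):
        x,y,a=q; R=np.array([[np.cos(a),-np.sin(a)],[np.sin(a),np.cos(a)]])
        d=np.abs((pts-[x,y])@R-[-30,0])-[156,266]
        return np.where((d<0).all(1),d.max(1),np.linalg.norm(np.maximum(d,0),axis=1))
    s=least_squares(f,[552,13,-.005],loss="soft_l1",f_scale=2,x_scale=[1,1,.01]);print(c,th,s.x.round(4),np.median(f(s.x)))
def nat(p,o,t): return np.array(o)+(np.array(p,float)-t+.5)/6.6-.5
T=[nat(p,(255,165),(396,0)) for p in[(515,57),(712,95),(690,230),(488,193)]]
S=[nat(p,(240,190),(396,304)) for p in[(603,350),(757,475),(612,537),(473,408)]]
for t,s in zip(T,S): print(tri(t,s))
for n,C,c in(("T",T,"top"),("S",S,"side")):
    w=np.array([onz(c,u,66)[:2] for u in C]); e=w[1]-w[0]; f=w[2]-w[3]
    print(n,w.mean(0),np.linalg.norm(w-np.roll(w,1,0),axis=1).round(1),"long-axis ang from -y:",[round(float(np.arctan2(v[0],-v[1])),3) for v in(e,f)])
# knob
cen=onz("top",nat((193,155),(115,180),(0,0)),53)
mk=onz("top",nat((150,80),(115,180),(0,0)),56)
pt=onz("top",nat((108,158),(115,180),(0,0)),56)
print("ring",cen,"mark",mk-cen,np.arctan2(*(mk-cen)[:2][::-1]),"ptr",pt-cen,np.arctan2(*(pt-cen)[:2][::-1]))
cS=onz("side",nat((211,473-0),(112,132),(0,304)),53); mS=onz("side",nat((258,415),(112,132),(0,304)),56)
print("side ring",cS,"mark",mS-cS,np.arctan2(*(mS-cS)[:2][::-1]))
E
```

```text
top 90 [ 5.542035e+02  1.350270e+01 -4.600000e-03] -2.1609203681254456
top 75 [ 5.545714e+02  1.364940e+01 -1.700000e-03] -3.1556349229492184
side 75 [ 5.502621e+02  1.250150e+01 -5.600000e-03] 0.7903483180122208
(array([ 561.49851331, -113.86324522,   66.38263023]), np.float64(3.3718437703966244))
(array([ 544.55845367, -187.46001091,   67.7802745 ]), np.float64(4.979763492834572))
(array([ 493.24208642, -177.17576676,   69.26237692]), np.float64(4.754731795175204))
(array([ 511.5329174 , -103.84436104,   65.89625012]), np.float64(1.301401179289686))
T [ 528.94995934 -146.78241796] [53.1 76.2 52.3 77.4] long-axis ang from -y: [-0.214, -0.204]
S [ 527.74592273 -143.71970987] [49.2 73.9 51.2 71.2] long-axis ang from -y: [-0.221, -0.25]
ring [495.57880049 212.2708042   53.        ] mark [28.98924129 16.46001461  3.        ] 0.5164044561734266 ptr [-0.86985226 32.48246537  3.        ] 1.5975690613630036
side ring [491.26671154 210.8178656   53.        ] mark [32.97547554 16.05612715  3.        ] 0.4531218181891018
```

>>> {"op": "carry_out", "data": {"series": [[0.85,-0.5,0,-1],[0.85,-0.5,0,-1],[0.85,-0.5,0,-1],[0.85,-0.5,0,-1],[0.85,-0.5,0,-1]], "fingers": 0.37}}

```text
t: 1.8
eef_pos: [361.8, 481.1, 214.8]
tcp_rot: [3.141, -0.0, 2.375]
ft_force: [0.8, 0.6, 0.4]
opening: 0.634
grip_force: 0.0
```

>>> {"op": "carry_out", "data": {"series": [[0.2,-0.95,0,-1],[0.2,-0.95,0,-1],[0.2,-0.95,0,-1],[0.2,-0.95,0,-1],[0.2,-0.95,0,-1]]}}

```text
t: 2.3
eef_pos: [410.4, 243.0, 214.9]
tcp_rot: [3.141, -0.0, 1.852]
ft_force: [1.4, -0.4, -0.3]
opening: 0.322
grip_force: 0.0
```

>>> {"op": "carry_out", "data": {"series": [[0.2,-0.95,0,-0.5],[0.2,-0.95,0,-0.5],[0.2,-0.95,0,-0.5],[0.2,-0.95,0,-0.5],[0.2,-0.95,0,-0.5]]}}

```text
t: 2.8
eef_pos: [460.4, 5.3, 214.9]
tcp_rot: [3.141, 0.0, 1.592]
ft_force: [2.2, 0.4, -0.1]
opening: 0.315
grip_force: 0.0
```

>>> {"op": "carry_out", "data": {"series": [[0.2,-0.95,0,0],[0.2,-0.95,0,0],[0.2,-0.95,0,0],[0.2,-0.95,0,0],[0,0,0,0]]}}

```text
t: 3.3
eef_pos: [501.2, -187.5, 214.4]
tcp_rot: [3.141, 0.001, 1.59]
ft_force: [-0.6, 0.3, 0.5]
opening: 0.317
grip_force: 0.0
```

>>> {"op": "carry_out", "data": {"series": [[0.27,-0.4,0,-0.22],[0.27,-0.4,-0.6,0],[0,0,-0.9,0],[0,0,-0.9,0],[0,0,0,0]]}}

```text
t: 3.8
eef_pos: [524.9, -221.0, 90.1]
tcp_rot: [-3.134, -0.004, 1.571]
ft_force: [0.3, 0.3, 1.0]
opening: 0.314
grip_force: 0.0
```

>>> {"op": "carry_out", "data": {"series": [[0,0,-0.4,0],[0,0,-0.2,0],[0,0,-0.1,0],[0,0,0,0],[0,0,0,0]]}}

```text
t: 4.3
eef_pos: [527.7, -222.8, 60.8]
tcp_rot: [3.14, 0.001, 1.571]
ft_force: [0.7, 0.6, 1.1]
opening: 0.311
grip_force: 0.0
```

>>> {"op": "carry_out", "data": {"series": [[0,0.1,-0.1,0],[0,0.1,0,0],[0,0.1,0,0],[0,0.05,0,0],[0,0.05,0,0]]}}

```text
t: 4.8
eef_pos: [527.4, -202.3, 54.8]
tcp_rot: [3.141, 0.0, 1.571]
ft_force: [1.1, -0.6, -0.6]
opening: 0.314
grip_force: 0.0
```

>>> {"op": "carry_out", "data": {"series": [[0,0.05,0,0],[0,0.05,0,0],[0,0.05,0,0],[0,0.05,0,0],[0,0.05,0,0]]}}

```text
t: 5.3
eef_pos: [527.4, -190.1, 54.7]
tcp_rot: [3.141, 0.0, 1.571]
ft_force: [-0.0, -0.0, 0.4]
opening: 0.317
grip_force: 0.4
```

>>> {"op": "carry_out", "data": {"series": [[0,0.05,0,0],[0,0.05,0,0],[0,0.05,0,0],[0,0.05,0,0],[0,0.05,0,0]]}}

```text
t: 5.8
eef_pos: [527.3, -177.5, 54.7]
tcp_rot: [3.141, 0.0, 1.571]
ft_force: [1.2, -0.8, 0.1]
opening: 0.317
grip_force: 0.5
```

```bash
python3 - <<'E'
from h import *
a=snap("top","t1");b=snap("side","s1")
A=cv2.resize(a[150:226,220:320,::-1],(400,304),interpolation=cv2.INTER_CUBIC);B=cv2.resize(b[170:246,220:320,::-1],(400,304),interpolation=cv2.INTER_CUBIC)
cv2.imwrite("pics/z1.png",np.hstack([A,B]))
E
```

```text
(no output)
```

View pics/z1.png

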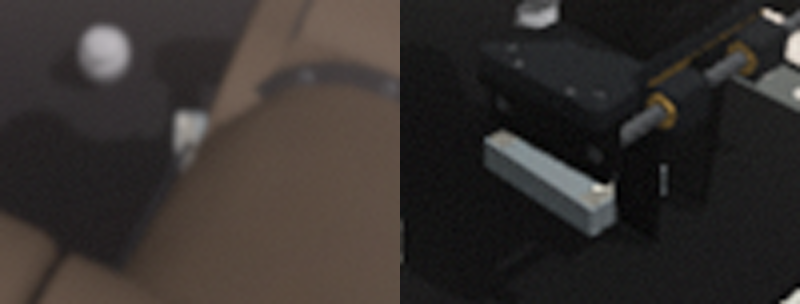

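>>> {"op": "carry_out", "data": {"series": [[0,0.1,0,0],[0,0.14,0,0],[0,0.16,0,0],[0,0.16,0,0],[0,0.16,0,0]]}}

```text
t: 6.4
eef_pos: [527.2, -140.8, 54.6]
tcp_rot: [-3.141, -0.0, 1.571]
ft_force: [0.1, -0.2, 0.2]
opening: 0.318
grip_force: 0.3
```

>>> {"op": "carry_out", "data": {"series": [[0,0.16,0,0],[0,0.16,0,0],[0,0.16,0,0],[0,0.16,0,0],[0,0.16,0,0]]}}

```text
t: 6.9
eef_pos: [527.3, -101.0, 54.7]
tcp_rot: [3.141, 0.0, 1.571]
ft_force: [-0.3, -0.5, -0.3]
opening: 0.315
grip_force: 0.3
```

>>> {"op": "carry_out", "data": {"series": [[0,0.16,0,0],[0,0.16,0,0],[0,0.16,0,0],[0,0.16,0,0],[0,0.16,0,0]]}}

```text
t: 7.4
eef_pos: [527.3, -61.1, 54.7]
tcp_rot: [3.142, 0.0, 1.571]
ft_force: [-0.2, -1.2, 0.6]
opening: 0.313
grip_force: 0.3
```

>>> {"op": "carry_out", "data": {"series": [[0,0.16,0,0],[0,0.16,0,0],[0,0.16,0,0],[0,0.16,0,0],[0,0.16,0,0]]}}

```text
t: 7.9
eef_pos: [527.3, -21.1, 54.7]
tcp_rot: [3.142, -0.0, 1.571]
ft_force: [0.3, -1.1, -0.7]
opening: 0.315
grip_force: 0.3
```

>>> {"op": "carry_out", "data": {"series": [[0,0.16,0,0],[0,0.16,0,0],[0,0.14,0,0],[0,0.1,0,0],[0,0.06,0,0]]}}

```text
t: 8.4
eef_pos: [527.3, 9.8, 54.7]
tcp_rot: [3.141, 0.0, 1.571]
ft_force: [0.5, -1.3, 0.3]
opening: 0.317
grip_force: 0.3
```

>>> {"op": "carry_out", "data": {"series": [[0,0.08,0,0],[0,0.08,0,0],[0,0.08,0,0],[0,0.06,0,0],[0,0,0,0]]}}

```text
t: 8.9
eef_pos: [527.3, 24.6, 54.7]
tcp_rot: [3.142, -0.0, 1.571]
ft_force: [-0.6, -0.3, 0.4]
opening: 0.314
grip_force: 0.0
```

>>> {"op": "carry_out", "data": {"series": [[0,-0.4,0,0],[0,-0.4,0.2,0],[0,0,0.8,0.5],[0,0,0.9,1],[-0.5,0.2,0.4,1]]}}

```text
t: 9.4
eef_pos: [504.9, -6.7, 172.9]
tcp_rot: [3.136, 0.002, 1.835]
ft_force: [-0.3, 0.6, 0.2]
opening: 0.314
grip_force: 0.0
```

>>> {"op": "carry_out", "data": {"series": [[-0.8,0.5,0,1],[-0.4,0.8,0,1],[0,0.8,0,1],[0,0,0,1],[0,0,0,1]], "fingers": 0.05}}

```text
t: 9.9
eef_pos: [442.1, 100.4, 169.9]
tcp_rot: [3.141, 0.0, 2.363]
ft_force: [-0.3, 0.6, -0.3]
opening: 0.473
grip_force: 0.0
```

>>> {"op": "carry_out", "data": {"series": [[0,0,0,1],[0,0,0,1],[0,0,0,1],[0,0,0,1],[0,0,0,1]]}}

```text
t: 10.4
eef_pos: [442.3, 99.2, 169.7]
tcp_rot: [3.141, 0.0, 2.884]
ft_force: [0.2, 0.2, -0.3]
opening: 0.474
grip_force: 0.0
```

```bash
python3 - <<'E'
from h import *
a=snap("top","t2");b=snap("side","s2")
A=cv2.resize(a[120:234,150:300,::-1],(400,304),interpolation=cv2.INTER_CUBIC);B=cv2.resize(b[130:244,150:300,::-1],(400,304),interpolation=cv2.INTER_CUBIC)
cv2.imwrite("pics/z2.png",np.hstack([A,B]))
E
```

```text
(no output)
```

View pics/z2.png

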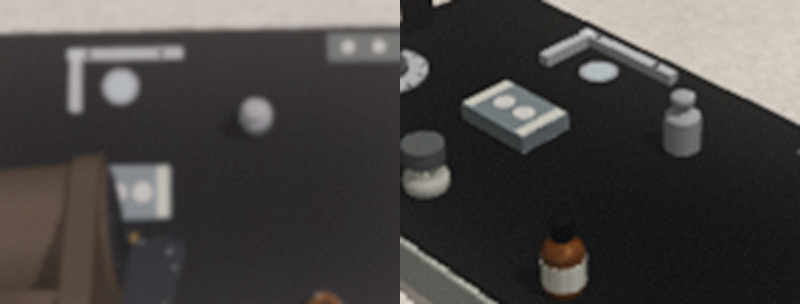

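>>> {"op": "carry_out", "data": {"series": [[0.26,-0.27,0,1],[0.26,-0.27,0,1],[0,0,-0.5,0.42],[0,0,-0.8,0],[0,0,-0.6,0]]}}

```text
t: 11.0
eef_pos: [468.1, 72.1, 73.3]
tcp_rot: [3.141, 0.0, 3.129]
ft_force: [-0.2, 0.7, 0.2]
opening: 0.472
grip_force: 0.0
```

>>> {"op": "carry_out", "data": {"series": [[0,0,-0.3,0],[0,0,-0.1,0],[0,0,0,0],[0.06,0,0,0],[0.06,0,0,0]]}}

```text
t: 11.5
eef_pos: [475.1, 72.3, 55.6]
tcp_rot: [3.141, 0.002, 3.133]
ft_force: [-0.2, -0.4, 0.0]
opening: 0.474
grip_force: 0.0
```

>>> {"op": "carry_out", "data": {"series": [[0.08,0,0,0],[0.06,0,0,0],[0.06,0,0,0],[0.06,0,0,0],[0.06,0,0,0]]}}

```text
t: 12.0
eef_pos: [490.3, 72.3, 54.6]
tcp_rot: [3.142, -0.001, 3.133]
ft_force: [-1.9, 0.4, 2.2]
opening: 0.474
grip_force: 1.0
```

>>> {"op": "carry_out", "data": {"series": [[0.06,0,0,0],[0.06,0,0,0],[0.08,0,0,0],[0.1,0,0,0],[0.12,0,0,0]]}}

```text
t: 12.5
eef_pos: [511.8, 72.3, 54.6]
tcp_rot: [3.141, 0.0, 3.133]
ft_force: [-1.6, -0.3, 0.8]
opening: 0.474
grip_force: 0.6
```

>>> {"op": "carry_out", "data": {"series": [[0.12,0,0,0],[0.12,0,0,0],[0.12,0,0,0],[0.12,0,0,0],[0.12,0,0,0]]}}

```text
t: 13.0
eef_pos: [541.8, 72.3, 54.7]
tcp_rot: [3.141, 0.0, 3.133]
ft_force: [-1.2, 0.3, 0.5]
opening: 0.474
grip_force: 0.8
```

>>> {"op": "carry_out", "data": {"series": [[0.12,0,0,0],[0.1,0,0,0],[0.08,0,0,0],[0.06,0,0,0],[0.04,0,0,0]]}}

```text
t: 13.5
eef_pos: [561.5, 72.3, 54.7]
tcp_rot: [3.141, 0.0, 3.133]
ft_force: [-2.0, 0.5, 2.1]
opening: 0.473
grip_force: 1.0
```

```bash
python3 - <<'E'
from h import *
a=snap("top","t3");b=snap("side","s3")
A=cv2.resize(a[120:196,150:250,::-1],(400,304),interpolation=cv2.INTER_CUBIC);B=cv2.resize(b[130:206,170:270,::-1],(400,304),interpolation=cv2.INTER_CUBIC)
cv2.imwrite("pics/z3.png",np.hstack([A,B]));print(env.state()["eef_pos"],env.state()["ft_force"])
E
```

```text
[561.66693839  72.26229852  54.65683089] [ 0.25565151  0.39142971 -0.17306471]
```

View pics/z3.png

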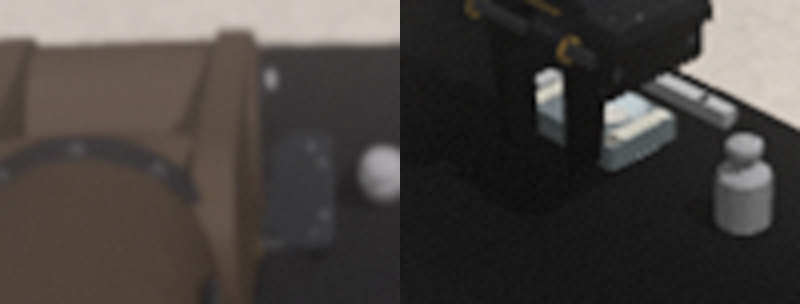

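>>> {"op": "carry_out", "data": {"series": [[0.06,0,0,0],[0.06,0,0,0],[0.06,0,0,0],[0.06,0,0,0],[0.04,0,0,0]]}}

```text
t: 14.1
eef_pos: [575.6, 72.3, 54.6]
tcp_rot: [3.142, 0.0, 3.133]
ft_force: [-2.5, -0.1, 1.5]
opening: 0.478
grip_force: 0.8
```

>>> {"op": "carry_out", "data": {"series": [[0.02,0,0,0],[0.02,0,0,0],[0.02,0,0,0],[0.01,0,0,0],[0.01,0,0,0]]}}

```text
t: 14.6
eef_pos: [579.3, 72.3, 54.6]
tcp_rot: [3.141, -0.0, 3.133]
ft_force: [-0.8, -0.2, 1.1]
opening: 0.474
grip_force: 0.6
```

>>> {"op": "carry_out", "data": {"series": [[0.01,0,0,0],[0.01,0,0,0],[0.01,0,0,0],[0.01,0,0,0],[0.01,0,0,0]]}}

```text
t: 15.1
eef_pos: [581.8, 72.3, 54.7]
tcp_rot: [3.141, 0.0, 3.133]
ft_force: [-1.6, -0.5, 0.8]
opening: 0.476
grip_force: 0.5
```

>>> {"op": "carry_out", "data": {"series": [[0.01,0,0,0],[0.01,0,0,0],[0.01,0,0,0],[0.01,0,0,0],[0.01,0,0,0]]}}

```text
t: 15.6
eef_pos: [584.4, 72.3, 54.7]
tcp_rot: [3.142, 0.0, 3.133]
ft_force: [-0.8, 0.1, -0.0]
opening: 0.471
grip_force: 0.5
```

>>> {"op": "carry_out", "data": {"series": [[0.01,0,0,0],[0.01,0,0,0],[0.005,0,0,0],[0.005,0,0,0],[0,0,0,0]]}}

```text
t: 16.1
eef_pos: [585.9, 72.3, 54.7]
tcp_rot: [3.142, 0.0, 3.133]
ft_force: [-0.7, 1.1, 0.9]
opening: 0.475
grip_force: 0.4
```

>>> {"op": "carry_out", "data": {"series": [[0.005,0,0,0],[0.005,0,0,0],[0.005,0,0,0],[0.005,0,0,0],[0,0,0,0]]}}

```text
t: 16.6
eef_pos: [586.9, 72.3, 54.7]
tcp_rot: [3.142, 0.0, 3.133]
ft_force: [-0.5, 0.2, -0.4]
opening: 0.475
grip_force: 0.4
```

```bash
python3 - <<'E'
from h import *
b=snap("side","s4")
cv2.imwrite("pics/z4.png",cv2.resize(b[135:195,190:270,::-1],(800,600),interpolation=cv2.INTER_CUBIC))
E
```

```text
(no output)
```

View pics/z4.png

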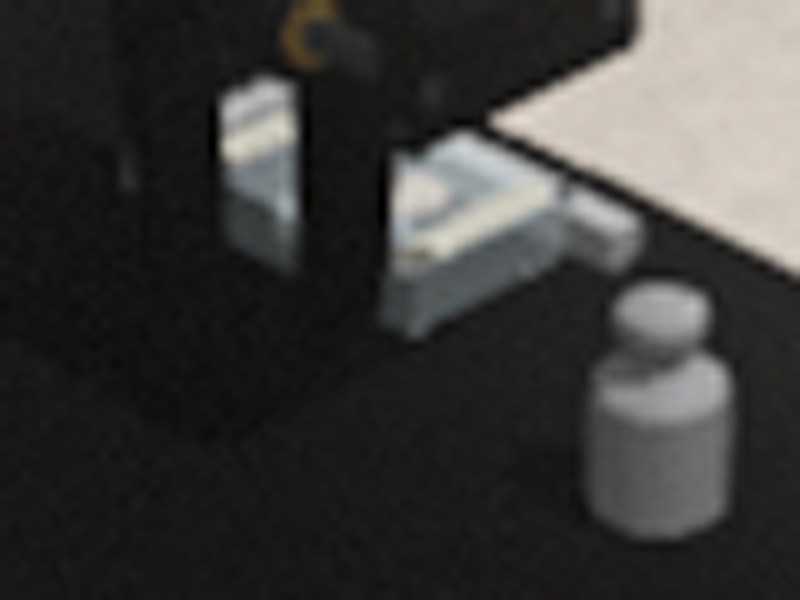

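The chamber is almost on the fence: its far edge at (560,200) is near the fence end at (570,200). I'll go on in small steps.

>>> {"op": "carry_out", "data": {"series": [[0.005,0,0,0],[0.005,0,0,0],[0.005,0,0,0],[0.005,0,0,0],[0,0,0,0]]}}

```text
t: 17.15
eef_pos: [587.9, 72.3, 54.7]
tcp_rot: [3.142, 0.0, 3.133]
ft_force: [-1.3, 0.3, 0.0]
opening: 0.472
grip_force: 0.5
```

>>> {"op": "carry_out", "data": {"series": [[0.005,0,0,0],[0.005,0,0,0],[0.005,0,0,0],[0,0,0,0],[0,0,0,0]]}}

```text
t: 17.65
eef_pos: [587.9, 72.3, 54.7]
tcp_rot: [3.142, -0.001, 3.133]
ft_force: [-5.4, 0.2, 3.9]
opening: 0.479
grip_force: 2.7
```

>>> {"op": "carry_out", "data": {"series": [[-0.1,0,0,0],[-0.3,0,0,0],[0,0,0.6,0],[0,0,0.8,-0.99],[0,0,0.5,-1]]}}

```text
t: 18.15
eef_pos: [569.2, 72.3, 152.1]
tcp_rot: [3.141, 0.003, 2.921]
ft_force: [-0.5, 0.7, -0.2]
opening: 0.472
grip_force: 0.0
```

>>> {"op": "carry_out", "data": {"series": [[0.3,-0.4,0,-1],[0.3,-0.4,0,-1],[0.36,-0.52,0,-1],[0,0,0,-1],[0,0,0,-1]], "fingers": 0.55}}

```text
t: 18.65
eef_pos: [617.1, 5.4, 149.5]
tcp_rot: [3.141, 0.001, 2.396]
ft_force: [-0.1, 0.3, -0.6]
opening: 0.226
grip_force: 0.0
```

>>> {"op": "carry_out", "data": {"series": [[0,0,0,-1],[0,0,0,-1],[0,0,0,-1],[0,0,0,-1],[0,0,0,-1]]}}

```text
t: 19.15
eef_pos: [616.8, 6.2, 149.7]
tcp_rot: [3.14, 0.0, 1.873]
ft_force: [-0.6, -0.1, -0.4]
opening: 0.227
grip_force: 0.0
```

>>> {"op": "carry_out", "data": {"series": [[0,0,0,-1],[0,0,0,-1],[0,0,0,-0.95],[0,0,0,0],[0,0,0,0]]}}

```text
t: 19.65
eef_pos: [616.7, 6.3, 149.7]
tcp_rot: [3.141, 0.0, 1.572]
ft_force: [0.1, -0.3, -0.6]
opening: 0.225
grip_force: 0.0
```

```bash
python3 - <<'E'
from h import *
b=snap("side","s5");a=snap("top","t5")
A=cv2.resize(a[120:180,160:240,::-1],(400,300),interpolation=cv2.INTER_CUBIC);B=cv2.resize(b[130:190,185:265,::-1],(400,300),interpolation=cv2.INTER_CUBIC)
cv2.imwrite("pics/z5.png",np.hstack([A,B]))
E
```

```text
(no output)
```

View pics/z5.png

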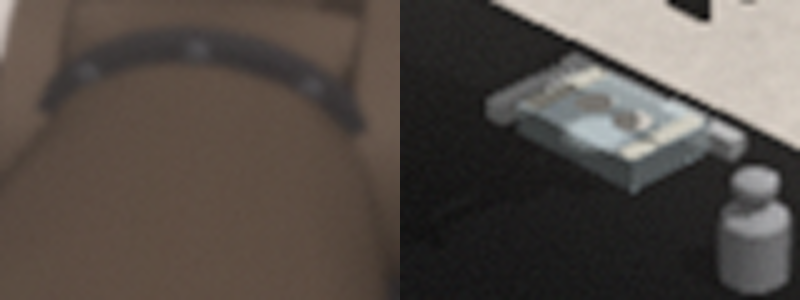

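The side view shows the chamber flush on the fence at (630,120), about 10 mm short of the end stop. I'll lower behind its end and push in +y.

>>> {"op": "carry_out", "data": {"series": [[0,0,-0.6,0],[0,0,-0.6,0],[0,0,-0.5,0],[0,0,-0.2,0],[0,0,0,0]]}}

```text
t: 20.25
eef_pos: [616.2, 6.3, 53.7]
tcp_rot: [-3.14, -0.0, 1.569]
ft_force: [-0.8, 0.4, 0.8]
opening: 0.225
grip_force: 0.0
```

>>> {"op": "carry_out", "data": {"series": [[0,0.06,0,0],[0,0.06,0,0],[0,0.06,0,0],[0,0.06,0,0],[0,0.04,0,0]]}}

```text
t: 20.75
eef_pos: [616.7, 20.7, 55.1]
tcp_rot: [3.141, 0.0, 1.569]
ft_force: [-0.8, -0.1, -0.7]
opening: 0.229
grip_force: 0.0
```

>>> {"op": "carry_out", "data": {"series": [[0,0.02,0,0],[0,0.02,0,0],[0,0.02,0,0],[0,0.02,0,0],[0,0,0,0]]}}

```text
t: 21.25
eef_pos: [616.5, 24.3, 54.6]
tcp_rot: [3.142, 0.0, 1.569]
ft_force: [0.6, -0.3, -0.1]
opening: 0.225
grip_force: 0.0
```

>>> {"op": "carry_out", "data": {"series": [[0,0.01,0,0],[0,0.01,0,0],[0,0.01,0,0],[0,0.01,0,0],[0,0,0,0]]}}

```text
t: 21.75
eef_pos: [616.6, 26.3, 54.7]
tcp_rot: [3.141, 0.0, 1.569]
ft_force: [0.2, -0.6, -1.3]
opening: 0.225
grip_force: 0.1
```

>>> {"op": "carry_out", "data": {"series": [[0,0.02,0,0],[0,0.02,0,0],[0,0.02,0,0],[0,0.02,0,0],[0,0.01,0,0]]}}

```text
t: 22.25
eef_pos: [616.5, 30.9, 54.7]
tcp_rot: [3.142, 0.0, 1.569]
ft_force: [-0.6, -1.2, -0.5]
opening: 0.224
grip_force: 0.3
```

>>> {"op": "carry_out", "data": {"series": [[0,0.01,0,0],[0,0.01,0,0],[0,0.01,0,0],[0,0.01,0,0],[0,0,0,0]]}}

```text
t: 22.75
eef_pos: [616.6, 32.9, 54.7]
tcp_rot: [3.142, -0.0, 1.569]
ft_force: [-0.1, -0.2, 0.1]
opening: 0.225
grip_force: 0.0
```

>>> {"op": "carry_out", "data": {"series": [[0,0.005,0,0],[0,0.005,0,0],[0,0.005,0,0],[0,0.005,0,0],[0,0,0,0]]}}

```text
t: 23.25
eef_pos: [616.6, 33.8, 54.7]
tcp_rot: [3.141, 0.0, 1.569]
ft_force: [0.0, -0.4, 0.1]
opening: 0.228
grip_force: 0.3
```

>>> {"op": "carry_out", "data": {"series": [[0,0.005,0,0],[0,0.005,0,0],[0,0.005,0,0],[0,0.005,0,0],[0,0,0,0]]}}

```text
t: 23.75
eef_pos: [616.6, 34.8, 54.7]
tcp_rot: [3.141, 0.0, 1.569]
ft_force: [-0.7, -0.3, 0.6]
opening: 0.224
grip_force: 0.4
```

>>> {"op": "carry_out", "data": {"series": [[0,0.005,0,0],[0,0.005,0,0],[0,0.005,0,0],[0,0,0,0],[0,0,0,0]]}}

```text
t: 24.25
eef_pos: [616.5, 35.3, 54.7]
tcp_rot: [3.142, 0.0, 1.569]
ft_force: [0.2, -3.8, -0.1]
opening: 0.228
grip_force: 2.1
```

>>> {"op": "carry_out", "data": {"series": [[0,-0.1,0,0],[0,-0.3,0,0],[0,0,0.5,0],[0,0,0.8,0],[0,0,0.8,0]]}}

```text
t: 24.75
eef_pos: [616.2, 14.5, 160.5]
tcp_rot: [-3.14, -0.0, 1.568]
ft_force: [0.3, -0.1, 0.2]
opening: 0.226
grip_force: 0.0
```

>>> {"op": "carry_out", "data": {"series": [[-0.6,0.4,0,0],[-0.6,0.8,0,0],[-0.6,0.8,0,0],[-0.6,0.8,0,0],[-0.1,0.8,0,0]], "fingers": -0.2}}

```text
t: 25.25
eef_pos: [488.9, 195.9, 160.0]
tcp_rot: [-3.14, 0.0, 1.568]
ft_force: [1.0, -0.2, 0.1]
opening: 0.569
grip_force: 0.0
```

```bash
python3 - <<'E'
from h import *
s=snap("side","s6");t=snap("top","t6")
out=[]
def rect(c,img,cx,cy,z,h=60,r=.3):
    g=np.arange(-h,h,r); X,Y=np.meshgrid(g,g)
    # image up=+x, left=+y
    P=np.stack([cx-Y,cy-X,np.full_like(X,z)],-1).reshape(-1,3)
    uv=proj(c,P).reshape(*X.shape,2).astype(np.float32)
    return cv2.remap(img,uv[...,0],uv[...,1],cv2.INTER_CUBIC)
for c in("top","side"):
    im=cv2.imread(f"pics/{c}0.png")
    p=rect(c,im,493.1,213.2,55); g=cv2.cvtColor(p,cv2.COLOR_BGR2GRAY)
    m=(g>100).astype(np.uint8); m=cv2.morphologyEx(m,cv2.MORPH_OPEN,np.ones((5,5)))
    m[:, :40]=0
    k=max(cv2.findContours(m,0,2)[0],key=cv2.contourArea); e=cv2.fitEllipse(cv2.convexHull(k))
    print(c,"ring centre offset mm",(-(e[0][1]-200)*.3,-(e[0][0]-200)*.3),"axes",np.array(e[1])*.3)
    # polar profile on ring r 24..36
    th=np.radians(np.arange(-30,150,2)); best=[]
    for a in th:
        rr=np.arange(26,34,.5); best.append(g[np.clip((e[0][1]-rr*np.cos(a)/.3).astype(int),0,399),np.clip((e[0][0]-rr*np.sin(a)/.3).astype(int),0,399)].mean())
    print([int(v) for v in best])
    out.append(p)
# chamber home check: side view, expected outline of home pose
b=cv2.resize(s[130:190,185:265,::-1],(400,300),interpolation=cv2.INTER_CUBIC)
def off(q): return ((q-[185,130]+.5)*5-.5).astype(int)
I=np.array([552.5,13.1]);a=-.004;R=np.array([[np.cos(a),-np.sin(a)],[np.sin(a),np.cos(a)]])
q=np.array([[*(I+R@v),66] for v in[(45,32.5),(45,107.5),(95,107.5),(95,32.5)]]);
cv2.polylines(b,[off(proj("side",q))],True,(0,0,255),1)
a2=cv2.resize(t[120:180,160:240,::-1],(400,300),interpolation=cv2.INTER_CUBIC)
o=np.vstack([np.hstack([a2,b]),np.hstack([cv2.resize(v,(400,400))[50:350] for v in out])])
cv2.imwrite("pics/z6.png",o)
E
```

```text
top ring centre offset mm (2.538752746582031, -0.7394302368164062) axes [76.54655457 76.70442352]
[160, 161, 162, 164, 165, 166, 166, 166, 166, 165, 165, 164, 163, 162, 161, 161, 162, 163, 163, 164, 164, 164, 163, 162, 159, 154, 147, 138, 127, 119, 116, 120, 128, 138, 147, 154, 159, 161, 163, 164, 164, 163, 163, 162, 162, 162, 162, 161, 159, 157, 155, 155, 154, 154, 155, 154, 153, 149, 143, 136, 128, 123, 119, 116, 116, 118, 122, 127, 133, 140, 145, 149, 152, 154, 156, 158, 160, 162, 164, 165, 166, 166, 166, 166, 166, 165, 164, 163, 162, 160]
side ring centre offset mm (-0.7278076171875, -1.7179779052734374) axes [73.87127838 76.80753479]
[150, 152, 155, 157, 161, 163, 165, 167, 167, 167, 165, 164, 161, 158, 154, 151, 150, 150, 150, 151, 150, 149, 146, 141, 134, 125, 112, 94, 75, 62, 56, 56, 60, 63, 64, 66, 67, 65, 60, 54, 52, 50, 49, 48, 49, 49, 49, 49, 49, 50, 50, 49, 48, 47, 47, 48, 50, 53, 57, 62, 69, 77, 83, 87, 88, 89, 92, 99, 110, 124, 139, 149, 155, 157, 158, 157, 157, 158, 161, 162, 163, 164, 164, 164, 163, 161, 159, 158, 157, 156]
```

View pics/z6.png

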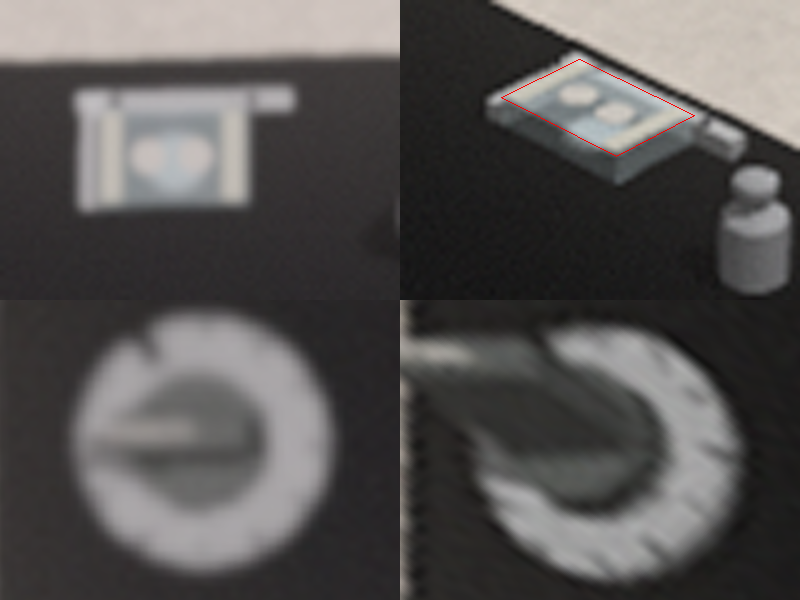

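The chamber is home: the top view shows it flush on both stops. The long mark is at a world angle of 30° in the top view and about 30° in the side view; the bar is at about 90°. I'll grip the knob next.

>>> {"op": "carry_out", "data": {"series": [[0.04,0.36,-0.4,0],[0,0,-0.5,0],[0,0,-0.3,0],[0,0,0,0],[0,0,0,0]]}}

```text
t: 25.85
eef_pos: [494.1, 212.8, 99.9]
tcp_rot: [-3.142, 0.0, 1.568]
ft_force: [-0.3, 0.8, 0.0]
opening: 0.598
grip_force: 0.0
```

>>> {"op": "carry_out", "data": {"series": [[-0.016,0.01,-0.4,0],[0,0,-0.24,0],[0,0,-0.1,0],[0,0,0,0],[0,0,0,0]]}}

```text
t: 26.35
eef_pos: [493.1, 214.0, 63.2]
tcp_rot: [3.141, -0.0, 1.569]
ft_force: [-0.2, -0.4, -0.0]
opening: 0.598
grip_force: 0.0
```

>>> {"op": "carry_out", "data": {"series": [[0,0,0,0],[0,0,0,0],[0,0,0,0],[0,0,0,0],[0,0,0,0]], "fingers": 1}}

```text
t: 26.85
eef_pos: [492.8, 214.1, 62.7]
tcp_rot: [3.141, -0.0, 1.569]
ft_force: [0.5, -0.5, 0.6]
opening: 0.234
grip_force: 0.0
```

>>> {"op": "carry_out", "data": {"series": [[0,0,0,0],[0,0,0,0],[0,0,0,0],[0,0,0,0],[0,0,0,0]]}}

```text
t: 27.35
eef_pos: [495.2, 214.1, 62.8]
tcp_rot: [3.136, -0.001, 1.569]
ft_force: [10.9, -1.9, -6.6]
opening: 0.123
grip_force: 30.0
```

>>> {"op": "carry_out", "data": {"series": [[0.05,0,0,0],[0,0,0,0],[0,0,0,-0.5],[0,0,0,-0.5],[0,0,0,0]]}}

```text
t: 27.85
eef_pos: [495.3, 214.1, 62.8]
tcp_rot: [3.141, -0.0, 1.463]
ft_force: [0.2, 1.2, 2.5]
opening: 0.128
grip_force: 30.0
```

>>> {"op": "carry_out", "data": {"series": [[0,0,0,-0.6],[0,0,0,-0.6],[0,0,0,-0.6],[0,0,0,-0.6],[0,0,0,-0.6]]}}

```text
t: 28.35
eef_pos: [495.0, 214.2, 62.8]
tcp_rot: [-3.141, 0.0, 1.149]
ft_force: [-1.5, 2.3, 3.3]
opening: 0.124
grip_force: 30.0
```

>>> {"op": "carry_out", "data": {"series": [[0,0,0,-0.6],[0,0,0,-0.6],[0,0,0,-0.6],[0,0,0,-0.6],[0,0,0,-0.6]]}}

```text
t: 28.85
eef_pos: [494.7, 214.3, 62.7]
tcp_rot: [-3.141, 0.0, 0.835]
ft_force: [-2.9, 3.5, 4.9]
opening: 0.122
grip_force: 30.0
```

>>> {"op": "carry_out", "data": {"series": [[0,0,0,-0.6],[0,0,0,-0.6],[0,0,0,-0.6],[0,0,0,-0.6],[0,0,0,-0.57]]}}

```text
t: 29.35
eef_pos: [494.5, 214.6, 62.7]
tcp_rot: [-3.141, 0.001, 0.524]
ft_force: [-4.5, 5.7, 4.2]
opening: 0.124
grip_force: 30.0
```

>>> {"op": "carry_out", "data": {"series": [[0,0,0,0],[0,0,0,0],[0,0,0,0],[0,0,0,0],[0,0,0,0]]}}

```text
t: 29.85
eef_pos: [494.5, 214.6, 62.8]
tcp_rot: [-3.141, 0.001, 0.526]
ft_force: [-3.1, 5.5, 4.3]
opening: 0.123
grip_force: 30.0
```

Next I'll open, lift clear and check.

>>> {"op": "carry_out", "data": {"series": [[0,0,0,0],[0,0,0,0],[0,0,0,0],[0,0,0,0],[0,0,0,0]], "fingers": -0.2}}

```text
t: 30.35
eef_pos: [495.3, 213.9, 62.6]
tcp_rot: [3.141, 0.0, 0.525]
ft_force: [-0.6, 0.4, 0.6]
opening: 0.49
grip_force: 0.0
```

>>> {"op": "carry_out", "data": {"series": [[0,0,0.3,0],[0,0,0.7,0],[0,0,0.8,0],[0,0,0.8,0],[0,-0.4,0,0]]}}

```text
t: 30.85
eef_pos: [497.1, 195.5, 197.4]
tcp_rot: [3.139, -0.008, 0.527]
ft_force: [0.2, -0.2, -1.6]
opening: 0.602
grip_force: 0.0
```

>>> {"op": "carry_out", "data": {"series": [[-0.1,-0.9,0,0],[-0.1,-0.9,0,0],[-0.1,-0.9,0,0],[-0.1,-0.9,0,0],[-0.1,-0.9,0,0]]}}

```text
t: 31.35
eef_pos: [469.7, -32.7, 192.8]
tcp_rot: [3.141, -0.0, 0.525]
ft_force: [0.9, 0.2, 0.3]
opening: 0.6
grip_force: 0.0
```

>>> {"op": "carry_out", "data": {"series": [[-0.1,-0.9,0,0],[-0.1,-0.9,0,0],[0,0,0,0],[0,0,0,0],[0,0,0,0]]}}

```text
t: 31.85
eef_pos: [460.2, -120.3, 192.6]
tcp_rot: [-3.141, 0.0, 0.525]
ft_force: [-0.0, -0.3, -0.2]
opening: 0.599
grip_force: 0.0
```

```bash
python3 - <<'E'
from h import *
a=snap("top","t7");b=snap("side","s7")
A=cv2.resize(a[118:238,115:275,::-1],(400,300),interpolation=cv2.INTER_CUBIC);B=cv2.resize(b[120:240,110:270,::-1],(400,300),interpolation=cv2.INTER_CUBIC)
C=cv2.resize(a[180:225,115:175,::-1],(400,300),interpolation=cv2.INTER_CUBIC);D=cv2.resize(b[132:177,112:172,::-1],(400,300),interpolation=cv2.INTER_CUBIC)
cv2.imwrite("pics/z7.png",np.vstack([np.hstack([A,B]),np.hstack([C,D])]))
E
```

```text
(no output)
```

View pics/z7.png

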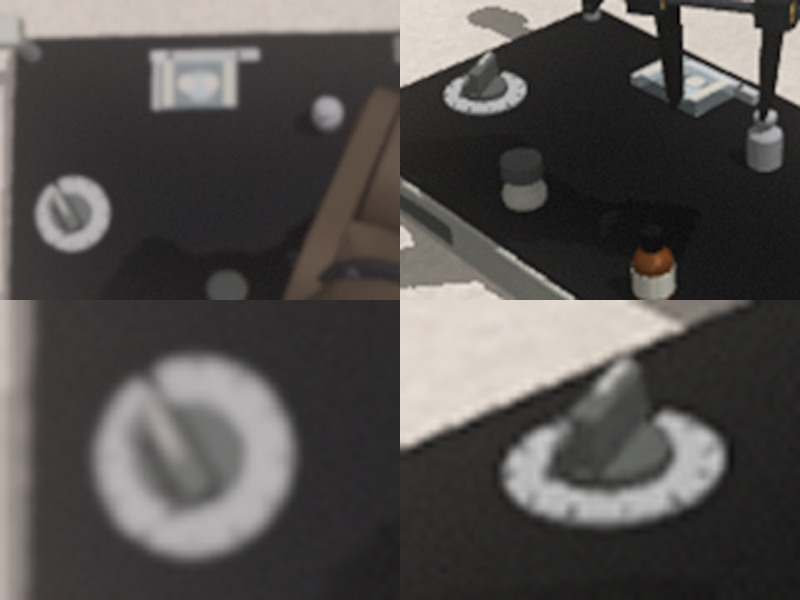

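The mark lies in line ahead of the pointer tip: tip at (147,385), mark at (150,375), centre at (194,456). The chamber is still flush and the bystanders have not moved. I'll do a quick numeric check of the angle before handing in.

```bash
python3 - <<'E'
from h import *
for n in("top0","t7"):
    im=cv2.imread(f"pics/{n}.png")
    g=np.arange(-45,45,.25);X,Y=np.meshgrid(g,g)
    def patch(cx,cy,z):
        P=np.stack([cx-Y,cy-X,np.full_like(X,z)],-1).reshape(-1,3);uv=proj("top",P).reshape(*X.shape,2).astype(np.float32)
        return cv2.remap(cv2.cvtColor(im,cv2.COLOR_BGR2GRAY),uv[...,0],uv[...,1],cv2.INTER_CUBIC)
    p=patch(495.6,212.5,54)
    m=cv2.morphologyEx((p>100).astype(np.uint8),cv2.MORPH_OPEN,np.ones((5,5)))
    m[:,:8]=0
    k=cv2.convexHull(max(cv2.findContours(m,0,2)[0],key=cv2.contourArea));e=cv2.fitEllipse(k)[0]
    c=np.array([495.6-(e[1]*.25-45),212.5-(e[0]*.25-45)]);print(n,"centre",c)
    for z,radii in((56,(22,24,26,28,30,32,34)),):
        q=patch(c[0],c[1],z)
        for r in radii:
            a=np.radians(np.arange(0,66 if n=="t7" else 130,1.)); v=np.array([q[int(180-r*np.cos(t)*4),int(180-r*np.sin(t)*4)] for t in a]).astype(int)
            print(r,v[::3].tolist())
E
```

```text
top0 centre [495.75516663 212.74451447]
22 [148, 148, 149, 148, 149, 148, 146, 146, 144, 143, 143, 145, 146, 146, 147, 147, 143, 145, 141, 136, 136, 133, 130, 130, 131, 138, 142, 146, 144, 139, 128, 118, 107, 100, 98, 98, 99, 105, 110, 115, 125, 127, 134, 138]
24 [160, 160, 161, 160, 160, 159, 157, 154, 151, 149, 149, 150, 154, 156, 157, 158, 159, 157, 156, 155, 150, 148, 144, 140, 138, 140, 143, 145, 145, 139, 127, 118, 109, 105, 105, 107, 112, 119, 127, 135, 140, 148, 152, 153]
26 [166, 166, 166, 165, 165, 162, 159, 153, 148, 142, 141, 145, 150, 157, 162, 163, 164, 165, 164, 163, 163, 159, 155, 150, 147, 146, 147, 148, 147, 140, 128, 119, 113, 111, 113, 117, 125, 133, 142, 148, 154, 159, 162, 164]
28 [166, 165, 165, 165, 165, 163, 159, 150, 140, 129, 127, 132, 143, 154, 160, 164, 166, 166, 166, 166, 166, 164, 162, 158, 154, 153, 154, 153, 149, 139, 128, 120, 115, 115, 120, 124, 134, 144, 151, 156, 160, 163, 166, 167]
30 [164, 165, 165, 166, 165, 164, 157, 148, 132, 114, 110, 122, 138, 152, 161, 164, 165, 166, 164, 164, 164, 164, 163, 162, 160, 159, 159, 156, 152, 141, 128, 122, 118
[... 638 characters left out ...]
, 124, 120, 115]
24 [174, 174, 174, 172, 170, 166, 160, 150, 140, 137, 137, 143, 151, 155, 156, 154, 148, 140, 134, 130, 126, 127]
26 [179, 178, 178, 177, 176, 172, 166, 157, 147, 139, 138, 144, 151, 155, 156, 154, 149, 146, 145, 142, 143, 140]
28 [179, 179, 179, 179, 178, 176, 171, 160, 148, 137, 136, 142, 152, 158, 159, 159, 159, 159, 158, 156, 156, 156]
30 [177, 178, 179, 179, 179, 177, 170, 161, 144, 129, 127, 139, 152, 160, 166, 167, 168, 170, 169, 169, 167, 166]
32 [172, 175, 176, 177, 175, 173, 168, 158, 137, 116, 115, 128, 147, 162, 167, 170, 171, 171, 170, 168, 167, 168]
34 [159, 163, 164, 166, 164, 162, 159, 147, 128, 107, 100, 113, 135, 151, 157, 159, 159, 162, 158, 155, 157, 156]
```

```bash
python3 -c "
from cell import env
print(env.job_done())"
```

```text
the job is handed in; nothing more can be done
None
```

The job is handed in, with no verdict returned: the chamber is flush in the stop corner and the knob pointer is at the long mark (mark at about 29.5°, bar at 30.1°). The bottle, jar and weight looked undisturbed, and the highest force I read while pushing the glass was about 7 N.

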